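Set a sherd clamp's jaw gap with a flat gauge blade

TASK

The clamp has to be reset for thinner sherds. First take the gauge out of the clamp and hang it in the free middle place of the wooden rack; then take the thinner of the two gauges from the rack (the one with the round-topped grip) and insert its blade upright between the clamp's jaws, near the middle of their length, fully down until its flange rests on both jaws. Then close the sliding jaw by its upright tab until the blade is held snugly against the fixed jaw and leave the gauge standing there; leave the thickest gauge on the rack and everything else where it is.

Things in the scene. Friction and masses are not known exactly. Their poses are not given: they have to be found in the camera images.
- clamp: Grey clamp fixed to the table (mm). Origin: on the table under the fixed jaw's face, mid-length. x = closing direction, from sliding to fixed jaw; y along the jaws. Base plate x -138..68, y +-50, 12 high. Fixed jaw x 0..45; sliding jaw on its -x side, 38 thick; both y +-40, tops at z=70. Gap open at both y ends, 58 deep. Low end plate at x -136..-128, up to z=38.
- slide_jaw (a joint): Travel of the sliding jaw in m: 0 = fully open, gap 24 mm; grows as the jaw closes towards +x; gap = 24 mm minus travel, so travel 0.012 is a gap of 12 mm; stop at 0.017. About 2 N of friction; stays where it is left.
- jaw_tab (a point): Centre of the top edge of the sliding jaw's upright aluminium tab (moves with the jaw; axes as the clamp's). Plate 12 thick (x), 40 wide (y), top 82 mm above the table, bare on its -x side down to the base plate; 74 mm behind (-x of) the sliding jaw's face. Free: 30 mm between tab and jaw; 24 mm or more behind it to the low end plate.
- rack: Wooden rack fixed to the table (mm). Origin: on the table under its centre. Two rails along x, 22 wide, 206 long, tops z=70, inner faces y=+-28; base 210x120x10. Places at x=-66, 0 (free), 66, parted by ribs 5 wide, 5 high at x=+-33, +-99. A gauge hangs with its blade between the rails, flange flat on both, its thickness (its x) along the rack's x.
- gauge_mid: Upright flat steel plate. Origin: centre of the UNDERSIDE of its stop flange; z up, x across the thickness, y across the width (half turn = same). Plate 16 thick; blade below: 50 wide, 48 deep (last 4 tapered); flange 46 (x) x 90 (y) x 8; grip above: same plate, 40 wide, z 8 to 55, square-topped. 0.15 to 0.31 kg. Starts loose in the clamp, flange on both jaws, x along the clamp's x.
- gauge_thin: Upright flat steel plate. Origin: centre of the UNDERSIDE of its stop flange; z up, x across the thickness, y across the width (half turn = same). Plate 12 thick; blade below: 50 wide, 48 deep (last 4 tapered); flange 46 (x) x 90 (y) x 8; grip above: same plate, 40 wide, z 8 to 55, round-topped (half disc, radius 20). 0.12 to 0.26 kg. Starts at either end place of the rack.
- gauge_thick: Upright flat steel plate. Origin: centre of the UNDERSIDE of its stop flange; z up, x across the thickness, y across the width (half turn = same). Plate 20 thick; blade below: 50 wide, 48 deep (last 4 tapered); flange 46 (x) x 90 (y) x 8; grip above: same plate, 40 wide, z 8 to 55, square-topped. At the other end place of the rack; stays there.
- stone_a: Bystander, not to be disturbed: pale round stone, 68x68x60, loose (mm). Origin: centre of its underside.
- slab_1: Bystander, not to be disturbed: brown flat sherd, 116x51x18, loose (mm). Origin: centre of its underside.
- screwdriver: Bystander, not to be disturbed: flat screwdriver with blue grip, 204 long, loose (mm). Origin: centre of its underside.
- pen_cup: Bystander, not to be disturbed: upright bunch of pens and a brush in a small clear cup, 86x67x216 high, loose (mm). Origin: centre of its underside.
- dish_4: Bystander, not to be disturbed: small shallow white dish with finds, 80x94x18, loose (mm). Origin: centre of its underside.

How it is judged (in metres and radians):
On the way, in this order (a step that is already met when the one before it is completed fails the run):
1. the gauge from the clamp hangs on the rack (z of gauge_mid in the frame of rack between 0.067 and 0.073 m and y of gauge_mid in the frame of rack between -0.012 and 0.012 m and x of gauge_mid in the frame of rack between -0.09 and 0.09 m and angle between gauge_mid's own z axis and vertical below 0.08 rad), for 0.2 s.
2. the thin gauge is fully down between the jaws (z of gauge_thin in the frame of clamp between 0.067 and 0.0725 m and y of gauge_thin in the frame of clamp between -0.016 and 0.016 m and x of gauge_thin in the frame of clamp between -0.024 and 0 m and angle between gauge_thin's own z axis and vertical below 0.08 rad), for 0.2 s.
At the end, for the whole second after the job is handed in: Thin gauge upright and square (4.5, 3.5 deg) in the clamp, within 16 mm of mid-length, flange on both jaws (underside 67 to 72.5 mm above the table), jaw gap at most 13.2 mm; the two other gauges hang upright, flanges on the rack rails (within 3 mm); all released, at rest (all of step 1 and all of step 2 and z of gauge_thick in the frame of rack between 0.067 and 0.073 m and y of gauge_thick in the frame of rack between -0.012 and 0.012 m and x of gauge_thick in the frame of rack between -0.09 and 0.09 m and angle between gauge_thick's own z axis and vertical below 0.08 rad and value of joint slide_jaw between 0.0108 and 0.0135 m and angle between the x axis of gauge_thin and the x axis of clamp, either way round below 0.06 rad and linear speed of each of gauge_thin, gauge_mid, gauge_thick below 0.02 m/s); the robot touches nothing.
It fails at once if a bystander is moved by more than 30 mm (distance of any of stone_a, slab_1, screwdriver, pen_cup, dish_4 from where it was at the start of the episode above 0.03 m).
It fails at once if the thickest gauge is lifted from or moved along the rack by more than 15 mm (distance of gauge_thick from where it was at the start of the episode above 0.015 m).
It also fails if it takes over 72 s, if anything falls off the work surface, if the arm or the gripper's body presses on something with over 40 N, if the wrist force passes 120 N, or if a joint passes its speed limit or range.

ROBOT

A 6-joint arm with a two-finger parallel gripper is mounted at the origin on a cart in front of the work surface, level with it; the furniture and walls round the work are solid. World frame = base frame: x ahead of the robot, y to its left, z up, the work surface at z = 0. Lengths are in mm, angles in rad, forces in N, time in s.
With the tool pointing down it reaches from about 150 to 775 mm from the base axis. Payload 6.1 kg.
Tool frame: the origin (TCP) lies at the very end of the fingers, on their centre line; the grasp point (between the pads) lies 19 mm behind it; z points along the fingers, y is the line along which they close (so a half turn about z gives the same grasp; the last joint's range is limited). The gripper opens to 85 mm and grips with 20 to 120 N. Pads are 22 mm wide; open, the fingers measure 114 mm over their backs; the gripper's body (76 mm by 85 mm) begins 54 mm behind the grasp point. The pads swing forward as they close: fully open they stand 13 mm farther back than shut.
Start: joints at [-1.237, 0.126, -0.04, 1.405, 0, 1.571], TCP at [172.002, -496.008, 231.295] pointing down, gripper open.
Joint ranges: [-2.72, 2.72], [-0.95, 1.95], [-1.27, 1.35], [-1.78, 2.02], [-1.46, 1.47], [-3.14, 3.14]. Speed limits (rad/s): [2.39, 2.39, 3.01, 3.14, 3.14, 3.14].

INTERFACE

Orientations are given as a rotation vector (axis times angle).
In Python, from plant import bot gives the robot as it stands.
- The arm moves only by the shell command python3 -m pendant 'ROWS' [FORCE]. ROWS is JSON, a list of rows, each an object with "twist": the turn, a rotation vector about the tool's x, y, z in degrees, a list of three; "travel": the shift along the tool's x, y, z in cm, a list of three; "gripper": the finger opening in cm, from 0 to 8.54. In form: [{"twist": [wx, wy, wz], "travel": [tx, ty, tz], "gripper": gripper}, ...]. A call has 1 to 5 rows; each row shifts and turns the commanded pose from where the row before left it, along the tool's axes as they then stand; what a row does not reach is not made up. A row lasts 1/10 s, in which the tool goes at most 50 mm and 8.59 degrees, less where a joint would pass 70% of its speed; a pose out of reach is approached as far as the arm can. A call is refused whole if a number of a shift passes 5 or a number of a turn 8.59, either way. A call with a gripper value outside its range is refused whole. The fingers move at their own pace and stop on an object; FORCE is the grip in N (left out, the last holds). Time passes only in rows, so rows that do not move let the fingers close. It gives the time, the measured TCP pose, the force and the opening at its end, in the units of the state.
- bot.get_obs(): the state, without advancing time (a new reading comes with each control period).
- bot.get_image(name): name is "side" or "top" or "wrist"; returns (picture, depth): 400x640x3 uint8, blue, green, red; 400x640 float32, mm along the optical axis (not along the pixel's ray), 0 where there is no reading.
- bot.camera_info(name): a dict with "camera_matrix" (3x3 intrinsics, pixels), "k1" (the pictures are not rectified: a ray, as slopes to the right and down, at radius r is drawn at 1 + k1 r^2 times it, then the intrinsics apply), "extrinsics" (4x4, takes a point from world to camera coordinates). Camera axes: x right, y down, z forward; pixel columns grow to the right and rows downward; lengths in mm; the calibration is good to about 2 mm. A picture is of the moment at which its call begins: read the wrist's pose just before it. camera_info takes no time and is no camera call; for the wrist camera it gives the pose at the moment of the call.
- bot.close_job(): hands the job in, once; it reports no verdict.
The state is a dict: "time_s": time; "joints": joint angles; "dq": joint speeds; "tau": joint torques, N m; "ee_pos": TCP position; "tcp_rot": TCP orientation; "contact_force": force on the tool from outside, world axes, zero at the start; "moment": the same for the moment, N m; "grip_width": opening from 0.0 (shut) to 1.0 (fully open).
Only numpy, scipy, OpenCV 4.12 (cv2) and the standard library are available. Lean on these libraries where they do the work, as an engineer would, in place of code of your own. Each camera call takes 0.05 s, during which the arm holds its last target. There are 200 camera calls.

## Working session

There is one attempt and no reset: what is moved stays moved. The work goes in short steps, Python scripts to look and compute and a shell command to move; the robot and the scene stay as the last step left them, time stands still between calls to the robot, and variables do not carry over. Pictures are saved under pics/ and viewed, on a budget of 10 in all, crops included, one or two more only if the job needs it, and the job is handed in when it is done.

```bash
ls; mkdir -p pics
cat > h.py <<'E'
import numpy as np, cv2, json
from plant import bot
from scipy.spatial.transform import Rotation as R
def snap(n,save=None):
    info=bot.camera_info(n); im,d=bot.get_image(n)
    if save: cv2.imwrite('pics/'+save,im); np.savez('pics/'+save[:-4],d=d,K=info['camera_matrix'],k1=info['k1'],E=info['extrinsics'])
    return im,d,info
def slopes(uv,info):
    K=np.array(info['camera_matrix']); uv=np.atleast_2d(uv).astype(float)
    return cv2.undistortPoints(uv[:,None],K,np.array([info['k1'],0,0,0,0.]))[:,0]
def onplane(uv,z,info):
    E=np.array(info['extrinsics']); s=slopes(uv,info); r=np.c_[s,np.ones(len(s))]@E[:3,:3]
    c=-E[:3,:3].T@E[:3,3]; return c+r*((z-c[2])/r[:,2])[:,None]
def cloud(d,info):
    E=np.array(info['extrinsics']); v,u=np.mgrid[:d.shape[0],:d.shape[1]]
    s=slopes(np.c_[u.ravel(),v.ravel()],info); p=np.c_[s,np.ones(len(s))]*d.reshape(-1,1)
    return ((p-E[:3,3])@E[:3,:3]).reshape(*d.shape,3)
def load(n):
    f=np.load('pics/'+n+'.npz'); return cv2.imread('pics/'+n+'.png'),f['d'],dict(camera_matrix=f['K'],k1=float(f['k1']),extrinsics=f['E'])
E
python3 - <<'E'
from h import *
print(bot.get_obs())
for n in('top','side'):
    im,d,i=snap(n,n+'0.png'); print(n,i)
E
```

```text
pics
{'time_s': 0.0, 'joints': array([-1.23699809e+00,  1.26387043e-01, -4.06375356e-02,  1.40542865e+00,
        3.42158457e-05,  1.57085198e+00]), 'dq': array([ 0.00067961,  0.00115968, -0.00190798, -0.00037652, -0.00034467,
       -0.00172122]), 'tau': array([ 5.15284100e-04, -4.35920262e+01,  3.52919805e+01,  1.72994169e-02,
       -4.56371325e-06, -2.47033487e-07]), 'ee_pos': array([ 171.87544867, -495.60984538,  230.51128374]), 'tcp_rot': array([-3.09633682e+00, -5.21539637e-01,  3.79241980e-04]), 'contact_force': array([0.15839081, 0.19817935, 0.25018712]), 'moment': array([ 0.03217939, -0.05917914,  0.03023684]), 'grip_width': 1.000211953155854}
top {'camera_matrix': array([[361.03810907,   0.        , 321.38544964],
       [  0.        , 361.03810907, 198.14250288],
       [  0.        ,   0.        ,   1.        ]]), 'k1': -0.023805814260705525, 'extrinsics': array([[ 7.66661291e-02, -9.97051507e-01, -3.25546097e-03,
        -1.51237586e+02],
       [-9.75559508e-01, -7.43383973e-02, -2.06778745e-01,
         5.19766556e+02],
       [ 2.05927054e-01,  1.90288219e-02, -9.78382314e-01,
         1.03664585e+03],
       [ 0.00000000e+00,  0.00000000e+00,  0.00000000e+00,
         1.00000000e+00]])}
side {'camera_matrix': array([[520.71691028,   0.        , 313.09053278],
       [  0.        , 520.71691028, 200.76681789],
       [  0.        ,   0.        ,   1.        ]]), 'k1': -0.008233115982685026, 'extrinsics': array([[-9.98639624e-01, -5.21419708e-02, -3.40754377e-04,
         5.11773638e+02],
       [-3.21988751e-02,  6.21796950e-01, -7.82516317e-01,
         1.56061284e+02],
       [ 4.10138230e-02, -7.81440828e-01, -6.22629985e-01,
         1.46361205e+03],
       [ 0.00000000e+00,  0.00000000e+00,  0.00000000e+00,
         1.00000000e+00]])}
```

View pics/top0.png

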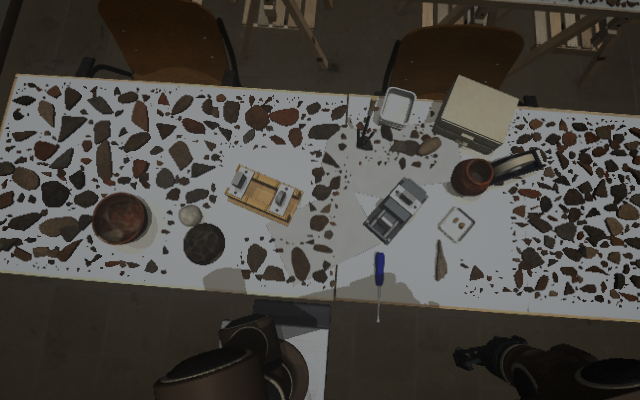

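View pics/side0.png

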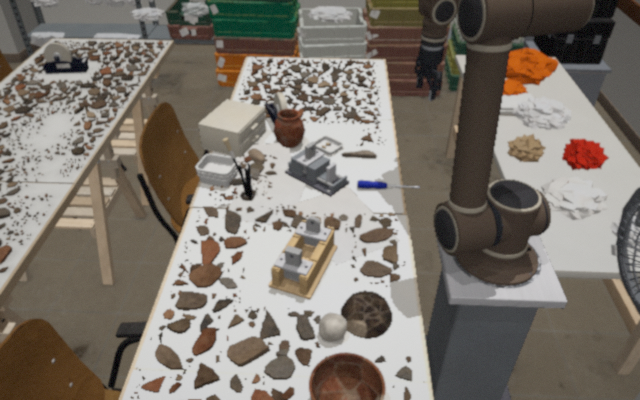

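The top view shows the rack at about (263,193) and the clamp at about (397,210) with the gauge in it. The pen cup is at (364,135), the screwdriver at (379,280) and the stone at (190,214). The side view shows the same layout. Next I'll measure coarsely from depth.

Run:
```python
from h import *
im,d,i=load('top0'); P=cloud(d,i)
def show(name,box,zr):
    u0,v0,u1,v1=box; p=P[v0:v1,u0:u1].reshape(-1,3); m=(p[:,2]>zr[0])&(p[:,2]<zr[1]); q=p[m]
    if len(q)<5: print(name,len(q)); return
    r=cv2.minAreaRect(q[:,:2].astype(np.float32)); print(name,zr,len(q),'mean',q.mean(0).round(1),'rect',np.round(cv2.boxPoints(r)).tolist(),np.round(r[1]))
rk=(215,150,312,235); cl=(355,165,435,255)
for z in((60,74),(74,90),(90,140)): show('rack',rk,z)
for z in((5,20),(60,74),(74,90),(90,140)): show('clamp',cl,z)
c=[cv2.resize(im[v0:v1,u0:u1],None,fx=4.5,fy=4.5,interpolation=2) for u0,v0,u1,v1 in((220,155,305,235),(355,165,440,245))]
cv2.imwrite('pics/crop0.png',np.hstack(c))
```

```text
rack (60, 74) 650 mean [527.2  64.6  69.6] rect [[451.0, -14.0], [546.0, -46.0], [614.0, 150.0], [519.0, 182.0]] [207. 101.]
rack (74, 90) 726 mean [529.   61.8  78. ] rect [[455.0, -13.0], [545.0, -44.0], [610.0, 148.0], [520.0, 178.0]] [203.  95.]
rack (90, 140) 239 mean [537.4  86.7 117. ] rect [[489.0, 7.0], [528.0, -7.0], [578.0, 138.0], [540.0, 151.0]] [153.  40.]
clamp (5, 20) 780 mean [ 508.9 -318.3   10.3] rect [[374.0, -226.0], [389.0, -478.0], [676.0, -461.0], [661.0, -209.0]] [287. 252.]
clamp (60, 74) 546 mean [ 535.  -356.5   69.7] rect [[438.0, -338.0], [557.0, -427.0], [609.0, -357.0], [489.0, -268.0]] [ 87. 149.]
clamp (74, 90) 410 mean [ 526.3 -349.8   78.5] rect [[438.0, -337.0], [550.0, -425.0], [605.0, -354.0], [493.0, -266.0]] [ 90. 142.]
clamp (90, 140) 128 mean [ 537.5 -357.8  118. ] rect [[521.0, -370.0], [535.0, -380.0], [558.0, -348.0], [544.0, -338.0]] [39. 17.]
```

View pics/crop0.png

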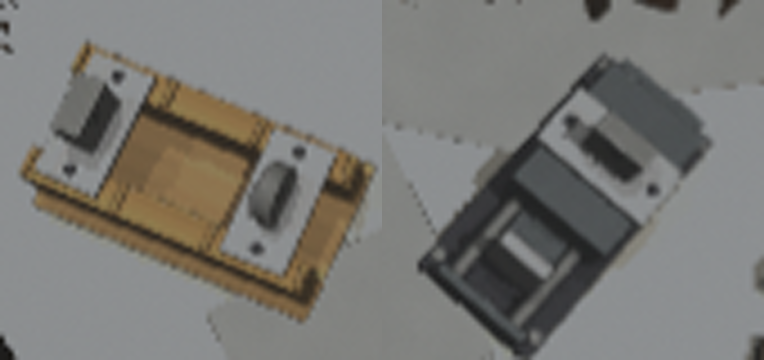

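The crop shows the round-topped gauge at the right (−y) end of the rack and the thick one at the left end. The clamp's tab is to the lower-left, so its closing axis points right and away from the robot. Coarse estimates:

| Thing | Position (mm) | Direction |
|---|---|---|
| Rack centre | (532,68) | x axis at 71° |
| Clamp origin | (547,-365) | x axis at −37° |

Next is a planning helper.

```bash
cat >> h.py <<'E'
def plan(target,ydir_deg):
    """print tool-frame yaw twist and travel to reach target with tool y along ydir (mod 180), tool down"""
    o=bot.get_obs(); M=R.from_rotvec(o['tcp_rot']).as_matrix(); p=o['ee_pos']
    cur=np.degrees(np.arctan2(M[1,1],M[0,1])); dy=(ydir_deg-cur+90)%180-90   # world yaw change; tool z down -> sign flip
    down=np.degrees(R.from_matrix(M).inv().apply([0,0,-1])[:2]); 
    print('t',round(o['time_s'],2),'tcp',p.round(1),'ydir',cur.round(2),'tilt(x,y comp of down) deg',down.round(2),'w',round(o['grip_width']*85.4,1),'F',np.round(o['contact_force'],1),'q',np.round(o['joints'],2))
    dw=np.array(target)-p
    print(' twist z',round(-dy,2),'| other half turn', round(-(dy-np.sign(dy)*180),2),'| travel in current tool axes cm',(M.T@dw/10).round(2))
    M2=R.from_euler('z',dy,degrees=True).as_matrix()@M
    print(' travel after the turn cm',(M2.T@dw/10).round(2))
E
python3 - <<'E'
from h import *
plan((539,-359,230),-36.8)
i=bot.camera_info('wrist'); E=i['extrinsics']; o=bot.get_obs(); M=R.from_rotvec(o['tcp_rot']).as_matrix()
c=-E[:3,:3].T@E[:3,3]; print('cam in tool',M.T@(c-o['ee_pos']), 'axis',M.T@E[2,:3],'right',M.T@E[0,:3], i['camera_matrix'][0])
_,_,t=load('top0')
print(onplane([[364,135],[367,118]],100,t))
E
```

```text
t 0.1 tcp [ 171.9 -495.7  230.6] ydir -70.87 tilt(x,y comp of down) deg [0.   0.08] w 85.3 F [-0.1 -0.4 -0.7] q [-1.24  0.13 -0.04  1.41 -0.    1.57]
 twist z -34.07 | other half turn 145.93 | travel in current tool axes cm [39.16 -0.89  0.06]
 travel after the turn cm [3.293e+01 2.121e+01 3.000e-02]
cam in tool [  73.29946969    0.94380851 -142.65797   ] axis [-2.84852824e-01  2.78654224e-04  9.58571224e-01] right [-1.86878724e-04  9.99999923e-01 -3.46231064e-04] [314.66761604   0.         322.17890864]
[[ 723.16202632 -224.80298965  100.        ]
 [ 778.69078233 -231.07656847  100.        ]]
```

```bash
python3 -m pendant '[{"twist":[0,0,0],"travel":[3,0,0],"gripper":8.54},{"twist":[0,0,0],"travel":[5,0,0],"gripper":8.54},{"twist":[0,0,0],"travel":[5,0,0],"gripper":8.54},{"twist":[0,0,0],"travel":[5,0,0],"gripper":8.54},{"twist":[0,0,0],"travel":[5,0,0],"gripper":8.54}]' && python3 -m pendant '[{"twist":[0,0,0],"travel":[5,0,0],"gripper":8.54},{"twist":[0,0,0],"travel":[5,0,0],"gripper":8.54},{"twist":[0,0,0],"travel":[4,0,0],"gripper":8.54},{"twist":[0,0,-6],"travel":[2.2,-0.9,0],"gripper":8.54},{"twist":[0,0,-8],"travel":[0,0,0],"gripper":8.54}]' && python3 -m pendant '[{"twist":[0,0,-8],"travel":[0,0,0],"gripper":8.54},{"twist":[0,0,-8],"travel":[0,0,0],"gripper":8.54},{"twist":[0,0,-4],"travel":[0,0,0],"gripper":8.54},{"twist":[0,0,0],"travel":[0,0,0],"gripper":8.54}]'
python3 - <<'E'
from h import *
plan((539,-359,230),-36.8)
im,d,i=snap('wrist','w1.png'); P=cloud(d,i)
for zr in((112,135),(72,84),(62,73)):
    m=(P[...,2]>zr[0])&(P[...,2]<zr[1])&(np.hypot(P[...,0]-539,P[...,1]+359)<110)
    q=P[m]; r=cv2.minAreaRect(q[:,:2].astype(np.float32)); print(zr,len(q),q.mean(0).round(1),np.round(r,1).tolist() if 0 else r, cv2.boxPoints(r).round(0).tolist())
E
```

```text
time_s: 0.6
ee_pos: [390.8, -419.7, 231.0]
tcp_rot: [-3.098, -0.521, 0.001]
contact_force: [0.4, -1.1, -0.1]
grip_width: 1.004
time_s: 1.1
ee_pos: [542.0, -356.7, 229.7]
tcp_rot: [-3.005, -0.909, 0.001]
contact_force: [-0.4, 0.3, -0.5]
grip_width: 0.999
time_s: 1.5
ee_pos: [539.3, -358.9, 230.7]
tcp_rot: [-2.809, -1.405, 0.001]
contact_force: [0.3, -0.0, -0.5]
grip_width: 0.998
t 1.5 tcp [ 539.3 -358.9  230.7] ydir -36.86 tilt(x,y comp of down) deg [0.01 0.06] w 85.3 F [ 0.3 -0.  -0.5] q [-0.59  0.37  0.27  1.47 -0.    1.63]
 twist z -0.06 | other half turn 179.94 | travel in current tool axes cm [-0.02 -0.02  0.07]
 travel after the turn cm [-0.02 -0.02  0.07]
(112, 135) 956 [ 543.9 -357.5  124.7] ((542.9340209960938, -359.0752868652344), (40.73912811279297, 15.606465339660645), 52.95066833496094) [[524.0, -371.0], [537.0, -380.0], [561.0, -348.0], [549.0, -338.0]]
(72, 84) 3843 [ 535.5 -346.8   78.5] ((522.1166381835938, -343.0037841796875), (89.28616333007812, 136.02865600585938), 52.78950119018555) [[441.0, -337.0], [549.0, -420.0], [603.0, -349.0], [495.0, -266.0]]
(62, 73) 4798 [ 543.1 -357.    70. ] ((527.1599731445312, -347.66778564453125), (80.24339294433594, 146.35745239257812), 52.53249740600586) [[445.0, -335.0], [561.0, -424.0], [610.0, -360.0], [493.0, -271.0]]
```

View pics/w1.png

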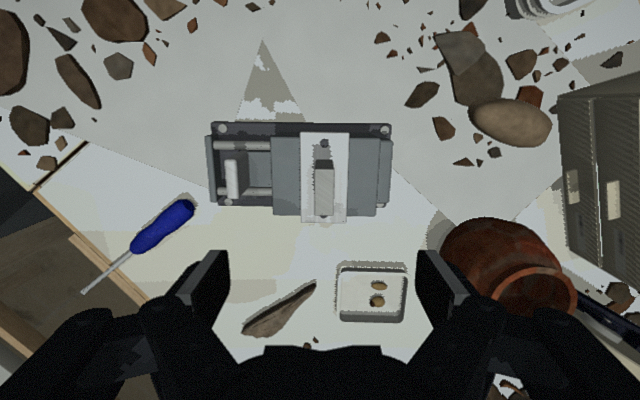

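The wrist view shows the gauge grip at (323,187), square to the tool, standing between the jaws. Grip top z measured 124.7, against 125 expected. I'll descend and grasp.

```bash
python3 -m pendant '[{"twist":[0,0,-0.3],"travel":[0.15,0.22,2],"gripper":6},{"twist":[0,0,0],"travel":[0,0,4],"gripper":6},{"twist":[0,0,0],"travel":[0,0,4.5],"gripper":6},{"twist":[0,0,0],"travel":[0,0,3],"gripper":6},{"twist":[0,0,0],"travel":[0,0,1],"gripper":6}]' 40 && python3 -m pendant '[{"twist":[0,0,0],"travel":[0,0,0],"gripper":0},{"twist":[0,0,0],"travel":[0,0,0],"gripper":0},{"twist":[0,0,0],"travel":[0,0,0],"gripper":0},{"twist":[0,0,0],"travel":[0,0,0],"gripper":0},{"twist":[0,0,0],"travel":[0,0,0],"gripper":0}]' 40
```

```text
time_s: 2.05
ee_pos: [540.0, -357.9, 82.1]
tcp_rot: [-2.802, -1.407, 0.005]
contact_force: [0.2, -0.4, 0.6]
grip_width: 0.7
time_s: 2.55
ee_pos: [542.0, -359.0, 88.6]
tcp_rot: [2.806, 1.411, 0.001]
contact_force: [-4.4, 2.6, 3.6]
grip_width: 0.184
```

```bash
python3 -m pendant '[{"twist":[0,0,0],"travel":[0,0,-1],"gripper":0},{"twist":[0,0,0],"travel":[0,0,-2],"gripper":0},{"twist":[0,0,0],"travel":[0,0,-3],"gripper":0},{"twist":[0,0,0],"travel":[0,0,-4],"gripper":0},{"twist":[0,0,0],"travel":[0,0,-4.5],"gripper":0}]'
python3 - <<'E'
from h import *
# rack centre / direction from the earlier top picture
im,d,i=load('top0'); P=cloud(d,i)
m=np.zeros(d.shape,bool); m[150:235,215:312]=1
hsv=cv2.cvtColor(im,cv2.COLOR_BGR2HSV); wood=m&(hsv[...,1]>80)&(P[...,2]>64)&(P[...,2]<80)
r=cv2.minAreaRect(P[wood][:,:2].astype(np.float32)); print('rack wood top',r,P[wood].mean(0))
plan((532,68,228),70.9)
E
```

```text
time_s: 3.05
ee_pos: [541.9, -359.1, 233.5]
tcp_rot: [2.806, 1.412, 0.0]
contact_force: [-0.1, -0.1, -1.8]
grip_width: 0.179
rack wood top ((532.0586547851562, 67.0548324584961), (204.3804931640625, 100.143798828125), 71.18358612060547) [524.85626728  65.53927772  70.41282465]
t 3.05 tcp [ 541.9 -359.1  233.5] ydir -36.58 tilt(x,y comp of down) deg [ 0.   -0.02] w 15.3 F [-0.1 -0.1 -1.8] q [-0.59  0.37  0.28  1.48 -0.    1.62]
 twist z 72.52 | other half turn -107.48 | travel in current tool axes cm [ 33.71 -26.25   0.54]
 travel after the turn cm [-14.91 -40.04   0.53]
```

```bash
python3 -m pendant '[{"twist":[0,0,0],"travel":[2,-1,-0.5],"gripper":0},{"twist":[0,0,0],"travel":[3.6,-1.8,0],"gripper":0},{"twist":[0,0,0],"travel":[4,-2,0],"gripper":0},{"twist":[0,0,0],"travel":[4,-2,0],"gripper":0},{"twist":[0,0,0],"travel":[4,-2,0],"gripper":0}]' && python3 -m pendant '[{"twist":[0,0,0],"travel":[4,-2,0],"gripper":0},{"twist":[0,0,0],"travel":[4,-2,0],"gripper":0},{"twist":[0,0,0],"travel":[4,-2,0],"gripper":0},{"twist":[0,0,0],"travel":[4,-2,0],"gripper":0},{"twist":[0,0,-4],"travel":[2.6,-1.4,0],"gripper":0}]' && python3 -m pendant '[{"twist":[0,0,-8],"travel":[0,0,0],"gripper":0},{"twist":[0,0,-8],"travel":[0,0,0],"gripper":0},{"twist":[0,0,-8],"travel":[0,0,0],"gripper":0},{"twist":[0,0,-8],"travel":[0,0,0],"gripper":0},{"twist":[0,0,-8],"travel":[0,0,0],"gripper":0}]' && python3 -m pendant '[{"twist":[0,0,-8],"travel":[0,0,0],"gripper":0},{"twist":[0,0,-8],"travel":[0,0,0],"gripper":0},{"twist":[0,0,-8],"travel":[0,0,0],"gripper":0},{"twist":[0,0,-8],"travel":[0,0,0],"gripper":0},{"twist":[0,0,-8],"travel":[0,0,0],"gripper":0}]' && python3 -m pendant '[{"twist":[0,0,-8],"travel":[0,0,0],"gripper":0},{"twist":[0,0,-8],"travel":[0,0,0],"gripper":0},{"twist":[0,0,-8],"travel":[0,0,0],"gripper":0},{"twist":[0,0,0],"travel":[0,0,0],"gripper":0}]'
python3 - <<'E'
from h import *
plan((532,67.5,228),71)
im,d,i=snap('wrist','w2.png'); P=cloud(d,i)
hsv=cv2.cvtColor(im,cv2.COLOR_BGR2HSV); near=np.hypot(P[...,0]-532,P[...,1]-67)<125
wood=near&(hsv[...,1]>70)&(P[...,2]>64)&(P[...,2]<80)
r=cv2.minAreaRect(P[wood][:,:2].astype(np.float32)); print('rack wood',r,cv2.boxPoints(r).round().tolist(),wood.sum())
for s in(0,1):
    m=near&(P[...,2]>110)&(P[...,2]<132)&((P[...,1]>67)==s)
    q=P[m]; r=cv2.minAreaRect(q[:,:2].astype(np.float32)) if len(q) else 0; print('grip',s,len(q),q.mean(0),r)
E
```

```text
time_s: 3.55
ee_pos: [576.8, -164.1, 238.2]
tcp_rot: [2.805, 1.41, 0.003]
contact_force: [0.5, 0.2, -2.2]
grip_width: 0.18
time_s: 4.05
ee_pos: [612.3, 43.0, 238.1]
tcp_rot: [2.752, 1.513, 0.004]
contact_force: [0.6, -0.4, -1.3]
grip_width: 0.183
time_s: 4.55
ee_pos: [612.1, 40.1, 238.1]
tcp_rot: [2.065, 2.365, 0.003]
contact_force: [-1.2, 0.6, -1.0]
grip_width: 0.179
time_s: 5.05
ee_pos: [612.1, 40.0, 238.1]
tcp_rot: [1.132, 2.928, 0.002]
contact_force: [0.3, 0.4, -1.7]
grip_width: 0.184
time_s: 5.45
ee_pos: [612.1, 40.0, 237.9]
tcp_rot: [0.506, 3.098, 0.001]
contact_force: [0.9, -0.1, -1.5]
grip_width: 0.18
t 5.45 tcp [612.1  40.  237.9] ydir 71.44 tilt(x,y comp of down) deg [ 0.13 -0.05] w 15.4 F [ 0.9 -0.1 -1.5] q [ 0.07  0.3   0.19  1.46 -0.    0.39]
 twist z 0.44 | other half turn -179.56 | travel in current tool axes cm [8.47 0.06 0.97]
 travel after the turn cm [ 8.47 -0.01  0.97]
rack wood ((535.7891235351562, 69.19633483886719), (204.02806091308594, 99.56742095947266), 71.40564727783203) [[456.0, -12.0], [550.0, -43.0], [616.0, 150.0], [521.0, 182.0]] 6745
grip 0 930 [514.99734928   7.92900455 120.51472415] ((514.9435424804688, 6.895681858062744), (13.14892578125, 37.67841339111328), 72.53690338134766)
grip 1 1635 [557.16256454 132.51432621 123.94167739] ((558.0090942382812, 133.54246520996094), (20.315711975097656, 40.102203369140625), 70.72488403320312)
```

View pics/w2.png

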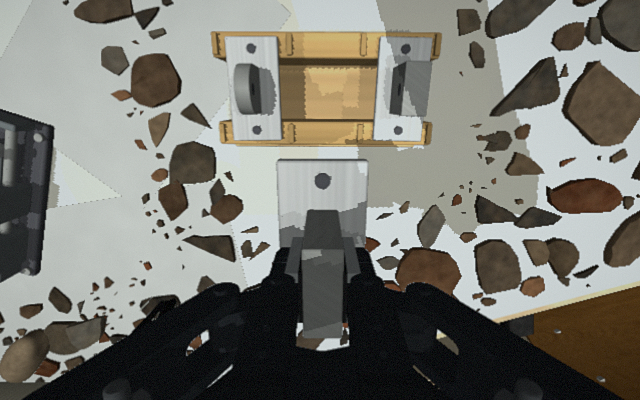

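The wrist view shows the free middle place at about (330,90). The thin gauge is left at (248,88), the thick one right at (405,88), and the held gauge's flange front edge is at row 158, columns 277–368. The blade has only ±3 mm between the rails, so I'll measure where the held flange sits in the tool frame, using the same camera.

Run:
```python
from h import *
im,d,i=load('w2'); P=cloud(d,i); o=bot.get_obs(); M=R.from_rotvec(o['tcp_rot']).as_matrix()
T=(P-o['ee_pos'])@M
m=(d>0)&(T[...,2]>-5)&(T[...,2]<25)&(abs(T[...,1])<40)&(T[...,0]>15)&(T[...,0]<60); q=T[m]
print('flange pts',len(q),'z',np.percentile(q[:,2],[5,50,95]),'x max',np.percentile(q[:,0],[99,99.9]),'y',np.percentile(q[:,1],[.5,99.5]))
A=np.c_[q[:,:2],np.ones(len(q))]; print('plane slope',np.linalg.lstsq(A,q[:,2],rcond=None)[0])
f=q[q[:,0]>38]; print('front edge mean y',f[:,1].mean())
# rack in tool frame: rails' outer edges at z=70 (tool x) and rail ends
hsv=cv2.cvtColor(im,cv2.COLOR_BGR2HSV)
w=(hsv[...,1]>70)&(P[...,2]>64)&(P[...,2]<80)&(np.hypot(P[...,0]-535,P[...,1]-69)<125); t=T[w]
for y0 in(-60,-20,20,60):
    s=t[abs(t[:,1]-y0)<15]; print(y0,'rail x',np.percentile(s[:,0],[1,99]).round(1), 'inner', np.sort(s[:,0])[np.argmax(np.diff(np.sort(s[:,0])))].round(1),np.diff(np.sort(s[:,0])).max().round(1),'z',(s[:,2].mean()).round(1))
print('rail ends y',np.percentile(t[:,1],[.5,99.5]))
for s in(0,1):
    m=(P[...,2]>76)&(P[...,2]<81)&(np.hypot(P[...,0]-535,P[...,1]-69)<125)&(hsv[...,1]<60)&((T[...,1]>0)==s); g=T[m]; print('rack flange',s,np.percentile(g[:,0],[.5,99.5]),np.percentile(g[:,1],[.5,99.5]))
```

```text
flange pts 5286 z [ 6.64159413 10.31108881 11.58007583] x max [44.00916772 44.1472793 ] y [-22.86194587  22.35352088]
plane slope [9.72754642e-02 5.36686993e-03 6.95415035e+00]
front edge mean y -0.1705033254586654
-60 rail x [ 33.2 131.3] inner 37.2 91.2 z 167.1
-20 rail x [ 32.3 131.3] inner 54.3 55.5 z 166.9
20 rail x [ 32.5 131.5] inner 53.7 55.9 z 167.3
60 rail x [ 32.5 131.7] inner 53.6 56.1 z 167.5
rail ends y [-97.63111386 102.98916763]
rack flange 0 [ 37.28496749 126.43853475] [-85.91259172 -39.6001522 ]
rack flange 1 [ 37.42449669 126.17371706] [48.27257739 93.97445613]
```

Run:
```python
from h import *
im,d,i=load('w2'); P=cloud(d,i); o=bot.get_obs(); M=R.from_rotvec(o['tcp_rot']).as_matrix()
T=(P-o['ee_pos'])@M
m=(d>0)&(T[...,2]>-15)&(T[...,2]<25)&(abs(T[...,1])<26)&(T[...,0]>8)&(T[...,0]<60)
for y in(-18,0,18):
  for x in range(12,46,4):
    s=T[m&(abs(T[...,0]-x)<2)&(abs(T[...,1]-y)<4)]; print((y,x),len(s),np.median(s[:,2]).round(2) if len(s) else '',end=' ')
  print()
n=np.hypot(T[...,0]-82,T[...,1]+63)<55
for y in(-78,-48):
  for x in range(40,126,10):
    s=T[n&(abs(T[...,0]-x)<3)&(abs(T[...,1]-y)<4)]; print((y,x),np.median(s[:,2]).round(2),end=' ')
  print()
# grip front face edges of held gauge: tool x of grip (+20 expected), at heights
for z in range(-40,6,6):
    s=T[(d>0)&(abs(T[...,2]-z)<2)&(abs(T[...,1])<6)&(T[...,0]>0)&(T[...,0]<40)]; print('z',z,len(s),np.percentile(s[:,0],[50,95]).round(1) if len(s) else '')
```

```text
(-18, 12) 107 10.2 (-18, 16) 109 10.19 (-18, 20) 122 10.17 (-18, 24) 118 10.21 (-18, 28) 118 10.32 (-18, 32) 121 10.29 (-18, 36) 124 10.2 (-18, 40) 125 10.2 (-18, 44) 95 11.0 
(0, 12) 0  (0, 16) 0  (0, 20) 410 0.44 (0, 24) 116 10.32 (0, 28) 114 10.33 (0, 32) 120 8.94 (0, 36) 132 8.98 (0, 40) 132 10.38 (0, 44) 98 10.92 
(18, 12) 110 10.52 (18, 16) 119 10.39 (18, 20) 107 10.52 (18, 24) 115 10.37 (18, 28) 121 10.36 (18, 32) 124 10.48 (18, 36) 127 10.47 (18, 40) 127 10.45 (18, 44) 93 11.0 
(-78, 40) 159.48 (-78, 50) 159.68 (-78, 60) 159.2 (-78, 70) 159.26 (-78, 80) 159.23 (-78, 90) 159.75 (-78, 100) 159.38 (-78, 110) 159.16 (-78, 120) 159.27 
(-48, 40) 159.6 (-48, 50) 159.25 (-48, 60) 159.35 (-48, 70) 159.81 (-48, 80) 159.75 (-48, 90) 159.59 (-48, 100) 159.51 (-48, 110) 159.39 (-48, 120) 159.35 
z -40 6 [ 9.1 15.1]
z -34 318 [17.9 19.3]
z -28 122 [19.  19.4]
z -22 116 [19.  19.5]
z -16 103 [19.  19.5]
z -10 88 [18.9 19.3]
z -4 74 [19.  19.3]
z 2 71 [19.  19.4]
```

The held gauge is square (no tilt). Its centre is at tool x −1, and the rack centre is at tool (82, 3.5), so the travel needed is x 8.3, y 0.35 and z 14.8 cm. Moving over and inserting.

```bash
python3 -m pendant '[{"twist":[0,0,0],"travel":[4,0.2,0],"gripper":0},{"twist":[0,0,0],"travel":[4,0.15,0],"gripper":0},{"twist":[0,0,0],"travel":[0.3,0,0],"gripper":0},{"twist":[0,0,0],"travel":[0,0,3],"gripper":0},{"twist":[0,0,0],"travel":[0,0,3],"gripper":0}]' && python3 -m pendant '[{"twist":[0,0,0],"travel":[0,0,2.5],"gripper":0},{"twist":[0,0,0],"travel":[0,0,1],"gripper":0},{"twist":[0,0,0],"travel":[0,0,0.5],"gripper":0},{"twist":[0,0,0],"travel":[0,0,0.6],"gripper":0},{"twist":[0,0,0],"travel":[0,0,0.6],"gripper":0}]' && python3 -c "
from h import *
plan((532,67.5,90),71.4)"
```

```text
time_s: 6.0
ee_pos: [535.3, 70.0, 177.6]
tcp_rot: [0.51, 3.095, 0.002]
contact_force: [0.1, -0.3, -1.8]
grip_width: 0.184
time_s: 6.5
ee_pos: [535.1, 69.8, 125.2]
tcp_rot: [0.508, 3.098, 0.001]
contact_force: [1.0, -0.2, -1.6]
grip_width: 0.184
t 6.5 tcp [535.1  69.8 125.2] ydir 71.39 tilt(x,y comp of down) deg [ 0.12 -0.06] w 15.7 F [ 1.  -0.2 -1.6] q [ 0.13  0.17 -0.22  1.18 -0.    0.45]
 twist z -0.01 | other half turn 179.99 | travel in current tool axes cm [ 0.22 -0.32  3.52]
 travel after the turn cm [ 0.22 -0.32  3.52]
```

The blade has entered between the rails with no force. Lowering the rest and releasing.

```bash
python3 -m pendant '[{"twist":[0,0,0],"travel":[0,0,1],"gripper":0},{"twist":[0,0,0],"travel":[0,0,1],"gripper":0},{"twist":[0,0,0],"travel":[0,0,1],"gripper":0},{"twist":[0,0,0],"travel":[0,0,0.5],"gripper":0},{"twist":[0,0,0],"travel":[0,0,0],"gripper":0}]' && python3 -m pendant '[{"twist":[0,0,0],"travel":[0,0,0],"gripper":3.6},{"twist":[0,0,0],"travel":[0,0,0],"gripper":3.6},{"twist":[0,0,0],"travel":[0,0,0],"gripper":3.6},{"twist":[0,0,0],"travel":[0,0,0],"gripper":3.6},{"twist":[0,0,0],"travel":[0,0,-0.5],"gripper":3.6}]' && python3 -m pendant '[{"twist":[0,0,0],"travel":[0,0,-2],"gripper":3.6},{"twist":[0,0,0],"travel":[0,0,-4],"gripper":3.6},{"twist":[0,0,0],"travel":[0,0,-4],"gripper":3.6},{"twist":[0,0,0],"travel":[0,0,-4],"gripper":3.6},{"twist":[0,0,0],"travel":[0,0,0],"gripper":3.6}]'
python3 - <<'E'
from h import *
plan((515,6.9,88),71.4)
im,d,i=snap('wrist','w3.png'); P=cloud(d,i); o=bot.get_obs(); T=(P-o['ee_pos'])@R.from_rotvec(o['tcp_rot']).as_matrix()
hsv=cv2.cvtColor(im,cv2.COLOR_BGR2HSV); n=(np.hypot(P[...,0]-535,P[...,1]-69)<125)&(abs(T[...,0])<50)
for c in(-64,3,70):
    b=n&(abs(T[...,1]-c)<30)
    f=b&(P[...,2]>74)&(P[...,2]<84)&(hsv[...,1]<60); g=b&(P[...,2]>(122 if c>-30 else 112))&(P[...,2]<132)
    print(c,'flange z',np.median(P[f][:,2]).round(1),'x',np.percentile(T[f][:,0],[.5,99.5]).round(1),'y',np.percentile(T[f][:,1],[.5,99.5]).round(1),'| grip top',np.median(P[g],0).round(1), 'x',np.percentile(T[g][:,0],[1,99]).round(1),'y',np.percentile(T[g][:,1],[1,99]).round(1))
E
```

```text
time_s: 7.0
ee_pos: [533.8, 69.7, 89.0]
tcp_rot: [-0.507, -3.1, 0.0]
contact_force: [0.6, 0.6, -2.0]
grip_width: 0.178
time_s: 7.5
ee_pos: [533.6, 69.7, 93.9]
tcp_rot: [-0.507, -3.099, 0.0]
contact_force: [-0.3, -0.7, 0.4]
grip_width: 0.424
time_s: 8.0
ee_pos: [536.3, 70.0, 240.7]
tcp_rot: [0.505, 3.091, 0.004]
contact_force: [0.5, -0.4, 0.2]
grip_width: 0.416
t 8.0 tcp [536.3  70.  240.7] ydir 71.43 tilt(x,y comp of down) deg [ 0.5  -0.24] w 35.5 F [ 0.5 -0.4  0.2] q [ 0.13  0.15  0.01  1.42 -0.    0.45]
 twist z 0.03 | other half turn -179.97 | travel in current tool axes cm [ 0.14 -6.73 15.24]
 travel after the turn cm [ 0.14 -6.73 15.24]
-64 flange z 78.1 x [-42.9  45.4] y [-89.2 -43.8] | grip top [512.2   9.1 121.9] x [-16.6  18.7] y [-72.2 -60.4]
3 flange z 78.1 x [-41.7  46.3] y [-24.1  21.3] | grip top [533.4  69.7 125. ] x [-18.   21.3] y [-8.6  6.7]
70 flange z 78.0 x [-44.1  45.2] y [44.  99.1] | grip top [556.8 134.  124.9] x [-19.   19.8] y [57.5 77.3]
```

View pics/w3.png

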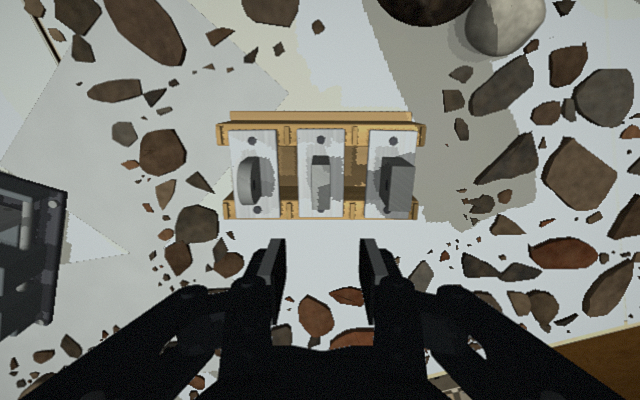

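The picture shows all three gauges hanging on the rack: thin at (250,175), mid at (320,175) and thick at (397,175). The mid gauge's flange is flat at z 78, as expected. Next, the thin one: tool y −6.6, x +0.1.

```bash
python3 -m pendant '[{"twist":[0,0,0],"travel":[0,-3.3,0],"gripper":3.6},{"twist":[0,0,0],"travel":[0.1,-3.3,0],"gripper":3.6},{"twist":[0,0,0],"travel":[0,0,0],"gripper":3.6},{"twist":[0,0,0],"travel":[0,0,0],"gripper":3.6},{"twist":[0,0,0],"travel":[0,0,0],"gripper":3.6}]' && python3 -c "
from h import *
plan((515,6.9,86),71.4)
im,d,i=snap('wrist'); P=cloud(d,i); o=bot.get_obs(); T=(P-o['ee_pos'])@R.from_rotvec(o['tcp_rot']).as_matrix()
b=(abs(T[...,1])<25)&(abs(T[...,0])<50); f=b&(P[...,2]>74)&(P[...,2]<84);g=b&(P[...,2]>112)&(P[...,2]<132)
for m in(f,g): print(m.sum(),np.percentile(T[m],[.5,99.5],axis=0).round(1))
"
```

```text
time_s: 8.55
ee_pos: [512.0, 7.8, 233.6]
tcp_rot: [-0.507, -3.1, -0.0]
contact_force: [1.1, 0.2, 0.3]
grip_width: 0.423
t 8.55 tcp [512.    7.8 233.6] ydir 71.43 tilt(x,y comp of down) deg [-0.05  0.  ] w 36.1 F [1.1 0.2 0.3] q [ 0.02  0.1  -0.06  1.41  0.    0.34]
 twist z 0.03 | other half turn -179.97 | travel in current tool axes cm [-3.200e-01  1.000e-02  1.476e+01]
 travel after the turn cm [-3.200e-01  1.000e-02  1.476e+01]
3508 [[-46.5 -23.  153.2]
 [ 41.7  22.5 157.9]]
573 [[-21.1  -5.8 107.6]
 [ 15.6   5.3 121.5]]
```

```bash
python3 -m pendant '[{"twist":[0,0,0],"travel":[-0.23,0,3],"gripper":3.6},{"twist":[0,0,0],"travel":[0,0,4.5],"gripper":3.6},{"twist":[0,0,0],"travel":[0,0,4.3],"gripper":3.6},{"twist":[0,0,0],"travel":[0,0,2],"gripper":3.6},{"twist":[0,0,0],"travel":[0,0,1],"gripper":3.6}]' && python3 -m pendant '[{"twist":[0,0,0],"travel":[0,0,0],"gripper":3.6},{"twist":[0,0,0],"travel":[0,0,0],"gripper":0},{"twist":[0,0,0],"travel":[0,0,0],"gripper":0},{"twist":[0,0,0],"travel":[0,0,0],"gripper":0},{"twist":[0,0,0],"travel":[0,0,0],"gripper":0}]' 40 && python3 -m pendant '[{"twist":[0,0,0],"travel":[0,0,-1],"gripper":0},{"twist":[0,0,0],"travel":[0,0,-2],"gripper":0},{"twist":[0,0,0],"travel":[0,0,-3],"gripper":0},{"twist":[0,0,0],"travel":[0,0,-4.5],"gripper":0},{"twist":[0,0,0],"travel":[0,0,-4.5],"gripper":0}]' && python3 -c "
from h import *
plan((545,-361,235),-37.2)"
```

```text
time_s: 9.1
ee_pos: [512.8, 7.5, 83.6]
tcp_rot: [-0.504, -3.097, 0.001]
contact_force: [-0.6, 0.4, 1.0]
grip_width: 0.423
time_s: 9.6
ee_pos: [515.5, 6.9, 87.9]
tcp_rot: [0.506, 3.097, 0.001]
contact_force: [0.4, 1.9, 6.6]
grip_width: 0.137
time_s: 10.1
ee_pos: [513.3, 6.7, 237.8]
tcp_rot: [-0.507, -3.099, 0.001]
contact_force: [1.5, 0.0, -1.3]
grip_width: 0.136
t 10.1 tcp [513.3   6.7 237.8] ydir 71.42 tilt(x,y comp of down) deg [-0.08  0.03] w 11.6 F [ 1.5  0.  -1.3] q [ 0.01  0.11 -0.05  1.42 -0.    0.34]
 twist z -71.38 | other half turn 108.62 | travel in current tool axes cm [-14.72 -33.84   0.28]
 travel after the turn cm [ 27.37 -24.75   0.34]
```

```bash
python3 -m pendant '[{"twist":[0,0,0],"travel":[-0.6,-2.1,0],"gripper":0},{"twist":[0,0,0],"travel":[-1.2,-4.2,0],"gripper":0},{"twist":[0,0,0],"travel":[-1.2,-4.2,0],"gripper":0},{"twist":[0,0,0],"travel":[-1.2,-4.2,0],"gripper":0},{"twist":[0,0,0],"travel":[-1.2,-4.2,0],"gripper":0}]' && python3 -m pendant '[{"twist":[0,0,0],"travel":[-1.2,-4.2,0],"gripper":0},{"twist":[0,0,0],"travel":[-1.2,-4.2,0],"gripper":0},{"twist":[0,0,0],"travel":[-1.2,-4.2,0],"gripper":0},{"twist":[0,0,0],"travel":[-1.2,-4.2,0],"gripper":0},{"twist":[0,0,0],"travel":[-1.2,-4.2,0],"gripper":0}]' && python3 -m pendant '[{"twist":[0,0,4.6],"travel":[-0.5,-2,0],"gripper":0},{"twist":[0,0,8],"travel":[0,0,0],"gripper":0},{"twist":[0,0,8],"travel":[0,0,0],"gripper":0},{"twist":[0,0,8],"travel":[0,0,0],"gripper":0},{"twist":[0,0,8],"travel":[0,0,0],"gripper":0}]' && python3 -m pendant '[{"twist":[0,0,8],"travel":[0,0,0],"gripper":0},{"twist":[0,0,8],"travel":[0,0,0],"gripper":0},{"twist":[0,0,8],"travel":[0,0,0],"gripper":0},{"twist":[0,0,8],"travel":[0,0,0],"gripper":0},{"twist":[0,0,8],"travel":[0,0,0],"gripper":0}]' && python3 -m pendant '[{"twist":[0,0,8],"travel":[0,0,0],"gripper":0},{"twist":[0,0,8],"travel":[0,0,0],"gripper":0},{"twist":[0,0,8],"travel":[0,0,0],"gripper":0},{"twist":[0,0,8],"travel":[0,0,0],"gripper":0},{"twist":[0,0,0],"travel":[0,0,0],"gripper":0}]'
python3 - <<'E'
from h import *
plan((545,-361,235),-37.2)
im,d,i=snap('wrist','w4.png'); P=cloud(d,i); o=bot.get_obs(); T=(P-o['ee_pos'])@R.from_rotvec(o['tcp_rot']).as_matrix()
m=(d>0)&(T[...,2]>4)&(T[...,2]<20)&(abs(T[...,1])<40)&(T[...,0]>10)&(T[...,0]<60); q=T[m]
print('held flange z',np.percentile(q[:,2],[5,50,95]).round(1),'xmax',np.percentile(q[:,0],99.5),'y',np.percentile(q[:,1],[.5,99.5]))
j=(P[...,2]>64)&(P[...,2]<76)&(np.hypot(P[...,0]-535,P[...,1]+355)<110)
r=cv2.minAreaRect(P[j][:,:2].astype(np.float32)); print('jaw/tab rect',r)
for x0 in(60,75,85,95,110):
    s=np.sort(T[j&(abs(T[...,0]-x0)<3)][:,1]); k=np.where(np.diff(s)>8)[0]; print(x0,'solid y from',s[0].round(1),[(s[a].round(1),s[a+1].round(1)) for a in k],s[-1].round(1))
s=T[j]; print('x range',np.percentile(s[:,0],[.5,99.5]),'z',np.median(s[:,2]))
E
```

```text
time_s: 10.6
ee_pos: [504.6, -191.2, 236.8]
tcp_rot: [0.507, 3.1, -0.0]
contact_force: [0.3, 0.3, -2.4]
grip_width: 0.133
time_s: 11.1
ee_pos: [494.5, -409.5, 236.7]
tcp_rot: [-0.508, -3.1, -0.0]
contact_force: [0.8, -0.1, -1.3]
grip_width: 0.136
time_s: 11.6
ee_pos: [493.2, -428.4, 236.4]
tcp_rot: [-1.463, -2.779, -0.0]
contact_force: [0.4, 0.5, -2.0]
grip_width: 0.138
time_s: 12.1
ee_pos: [493.3, -428.2, 236.5]
tcp_rot: [-2.325, -2.112, 0.0]
contact_force: [-0.4, -0.4, -2.7]
grip_width: 0.137
time_s: 12.6
ee_pos: [493.3, -428.2, 236.5]
tcp_rot: [-2.814, -1.396, 0.001]
contact_force: [0.2, -0.7, -2.1]
grip_width: 0.137
t 12.6 tcp [ 493.3 -428.2  236.5] ydir -37.21 tilt(x,y comp of down) deg [0.   0.04] w 11.7 F [ 0.2 -0.7 -2.1] q [-0.71  0.38  0.3   1.49 -0.    1.51]
 twist z -0.01 | other half turn 179.99 | travel in current tool axes cm [8.48 0.05 0.15]
 travel after the turn cm [8.48 0.05 0.15]
held flange z [ 8.5  9.8 11. ] xmax 47.243557869251696 y [-21.19534502  24.05540839]
jaw/tab rect ((530.121826171875, -349.93865966796875), (79.87517547607422, 139.0240936279297), 52.289939880371094)
60 solid y from -54.3 [(np.float64(-16.9), np.float64(7.0))] 51.0
75 solid y from -85.6 [(np.float64(-84.1), np.float64(-54.6)), (np.float64(-16.6), np.float64(6.9))] 51.5
85 solid y from -85.8 [(np.float64(-84.9), np.float64(-53.9)), (np.float64(-16.4), np.float64(6.9))] 50.8
95 solid y from -85.5 [(np.float64(-84.7), np.float64(-54.2)), (np.float64(-16.2), np.float64(6.9))] 51.3
110 solid y from -54.3 [(np.float64(-16.7), np.float64(6.9))] 51.8
x range [ 44.65509102 123.90411139] z 166.39272132579154
```

View pics/w4.png

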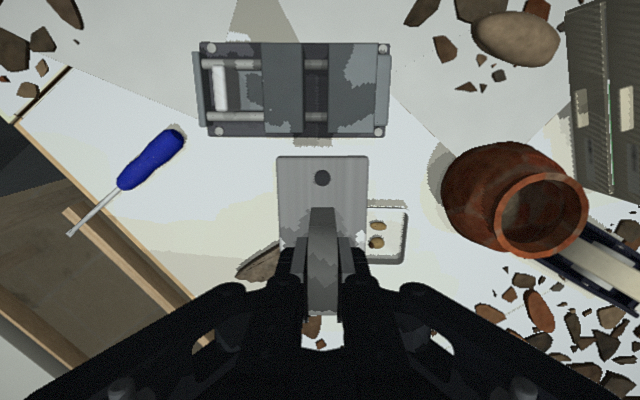

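The wrist view shows the open clamp at (300,90), with its gap at columns 303–328. The held thin gauge has its flange front at row 157 and is square. In tool y the gap is −16.5 to 6.9, which is 23.4 mm against 24 expected. The jaw mid-length is at x 84.3. The travel needed is x 8.2, y −0.4 and z 14.8 cm.

```bash
python3 -m pendant '[{"twist":[0,0,0],"travel":[4,-0.2,0],"gripper":0},{"twist":[0,0,0],"travel":[4,-0.2,0],"gripper":0},{"twist":[0,0,0],"travel":[0.2,0,1],"gripper":0},{"twist":[0,0,0],"travel":[0,0,3],"gripper":0},{"twist":[0,0,0],"travel":[0,0,3],"gripper":0}]' && python3 -m pendant '[{"twist":[0,0,0],"travel":[0,0,1.8],"gripper":0},{"twist":[0,0,0],"travel":[0,0,0.6],"gripper":0},{"twist":[0,0,0],"travel":[0,0,0.5],"gripper":0},{"twist":[0,0,0],"travel":[0,0,0.6],"gripper":0},{"twist":[0,0,0],"travel":[0,0,0.5],"gripper":0}]' && python3 -c "
from h import *
plan((545,-361,88),-37.2)"
```

```text
time_s: 13.15
ee_pos: [540.4, -360.6, 166.1]
tcp_rot: [2.809, 1.402, 0.001]
contact_force: [0.3, 0.5, -2.0]
grip_width: 0.138
time_s: 13.65
ee_pos: [540.4, -361.0, 127.0]
tcp_rot: [2.812, 1.397, 0.001]
contact_force: [-0.7, 0.3, -1.5]
grip_width: 0.137
t 13.65 tcp [ 540.4 -361.   127. ] ydir -37.15 tilt(x,y comp of down) deg [-0.  -0.1] w 11.7 F [-0.7  0.3 -1.5] q [-0.59  0.38  0.06  1.25 -0.    1.63]
 twist z 0.05 | other half turn -179.95 | travel in current tool axes cm [0.28 0.36 3.9 ]
 travel after the turn cm [0.28 0.36 3.9 ]
```

```bash
python3 -m pendant '[{"twist":[0,0,0],"travel":[0,0,1],"gripper":0},{"twist":[0,0,0],"travel":[0,0,1],"gripper":0},{"twist":[0,0,0],"travel":[0,0,1],"gripper":0},{"twist":[0,0,0],"travel":[0,0,0.7],"gripper":0},{"twist":[0,0,0],"travel":[0,0,0.1],"gripper":0}]' && python3 -m pendant '[{"twist":[0,0,0],"travel":[0,0,0],"gripper":0},{"twist":[0,0,0],"travel":[0,0,0],"gripper":3.6},{"twist":[0,0,0],"travel":[0,0,0],"gripper":3.6},{"twist":[0,0,0],"travel":[0,0,0],"gripper":3.6},{"twist":[0,0,0],"travel":[0,0,0],"gripper":3.6}]' && python3 -m pendant '[{"twist":[0,0,0],"travel":[0,0,-2],"gripper":3.6},{"twist":[0,0,0],"travel":[0,0,-4],"gripper":3.6},{"twist":[0,0,0],"travel":[0,0,-4],"gripper":3.6},{"twist":[0,0,0],"travel":[0,0,-4.5],"gripper":3.6},{"twist":[0,0,0],"travel":[0,0,0],"gripper":3.6}]' && python3 -m pendant '[{"twist":[0,0,0],"travel":[0,0,0],"gripper":3.6},{"twist":[0,0,0],"travel":[0,0,0],"gripper":3.6}]'
python3 - <<'E'
from h import *
plan((545,-361,230),-37.2)
im,d,i=snap('wrist','w5.png'); P=cloud(d,i); o=bot.get_obs(); T=(P-o['ee_pos'])@R.from_rotvec(o['tcp_rot']).as_matrix()
n=(abs(T[...,0])<60)&(T[...,1]>-130)&(T[...,1]<70)
for nm,lo,hi,a,b in(('flange',75,80.5,-30,40),('griptop',112,132,-30,40),('jaws',64,75,-130,70),('tab',77,86,-130,-50)):
    m=n&(P[...,2]>lo)&(P[...,2]<hi)&(T[...,1]>a)&(T[...,1]<b); q=T[m]; r=cv2.minAreaRect(P[m][:,:2].astype(np.float32))
    print(nm,len(q),'z',np.median(P[m][:,2]).round(1),'x',np.percentile(q[:,0],[.5,99.5]).round(1),'y',np.percentile(q[:,1],[.5,99.5]).round(1),'rect',np.round(r[0],1),np.round(r[1],1),round(r[2],1))
E
```

```text
time_s: 14.15
ee_pos: [539.8, -360.4, 87.8]
tcp_rot: [-2.813, -1.397, 0.0]
contact_force: [-1.8, 2.1, 6.5]
grip_width: 0.137
time_s: 14.65
ee_pos: [540.1, -360.6, 88.5]
tcp_rot: [2.813, 1.397, 0.0]
contact_force: [-0.0, -0.4, -0.5]
grip_width: 0.426
time_s: 15.15
ee_pos: [541.8, -361.8, 240.8]
tcp_rot: [2.805, 1.393, 0.009]
contact_force: [1.2, -0.8, 0.8]
grip_width: 0.423
time_s: 15.35
ee_pos: [539.7, -360.4, 232.1]
tcp_rot: [-2.812, -1.397, 0.001]
contact_force: [0.4, 0.4, 0.1]
grip_width: 0.419
t 15.35 tcp [ 539.7 -360.4  232.1] ydir -37.17 tilt(x,y comp of down) deg [0.   0.09] w 35.8 F [0.4 0.4 0.1] q [-0.59  0.37  0.28  1.48  0.    1.63]
 twist z 0.03 | other half turn -179.97 | travel in current tool axes cm [0.27 0.46 0.21]
 travel after the turn cm [0.27 0.46 0.21]
flange 3539 z 78.1 x [-42.4  46.7] y [-20.2  25.2] rect [ 542.3 -359.9] [89.7 46.1] 52.7
griptop 614 z 122.7 x [-15.3  20.7] y [-3.6  8.3] rect [ 542.7 -359.4] [36.5 11.9] 52.7
jaws 4751 z 70.1 x [-36.5  42.4] y [-80.3  55.6] rect [ 527.2 -347.3] [ 79.7 146.7] 52.4
tab 516 z 81.7 x [-16.8  22.8] y [-91.8 -79.6] rect [ 472.7 -305.6] [40.1 12.5] 51.8
```

View pics/w5.png

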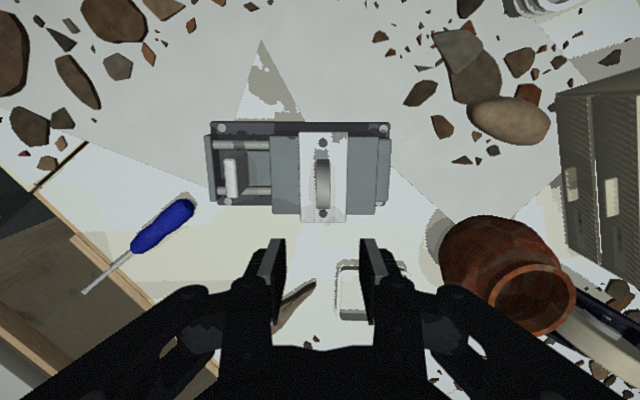

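The gauge is seated upright: flange z 78.1, grip top centre at tool (2.7, 2.4). The tab top centre is at tool (3.0, −85.7), z 81.7, so the fixed jaw face is at y ≈ 12.3. I'll close the fingers, go down behind the tab and push towards +y.

```bash
python3 -m pendant '[{"twist":[0,0,0],"travel":[0.3,-2.8,0],"gripper":0},{"twist":[0,0,0],"travel":[0,-4.2,0],"gripper":0},{"twist":[0,0,0],"travel":[0,-4.2,0],"gripper":0},{"twist":[0,0,0],"travel":[0,0,2],"gripper":0},{"twist":[0,0,0],"travel":[0,0,4],"gripper":0}]' && python3 -m pendant '[{"twist":[0,0,0],"travel":[0,0,4],"gripper":0},{"twist":[0,0,0],"travel":[0,0,3.5],"gripper":0},{"twist":[0,0,0],"travel":[0,0,2.5],"gripper":0},{"twist":[0,0,0],"travel":[0,0,1.5],"gripper":0},{"twist":[0,0,0],"travel":[0,0,0],"gripper":0}]' && python3 -m pendant '[{"twist":[0,0,0],"travel":[0,0,0],"gripper":0},{"twist":[0,0,0],"travel":[0,0,0],"gripper":0}]' && python3 -m pendant '[{"twist":[0,0,0],"travel":[0,0.15,0],"gripper":0},{"twist":[0,0,0],"travel":[0,0.15,0],"gripper":0},{"twist":[0,0,0],"travel":[0,0.15,0],"gripper":0}]' && python3 -c "
from h import *
plan((545,-361,230),-37.2)"
```

```text
time_s: 15.9
ee_pos: [452.8, -290.5, 174.8]
tcp_rot: [2.81, 1.396, 0.004]
contact_force: [0.6, -0.7, -0.9]
grip_width: 0.001
time_s: 16.4
ee_pos: [450.0, -288.9, 54.5]
tcp_rot: [-2.808, -1.395, 0.006]
contact_force: [0.4, -0.2, -1.2]
grip_width: 0.003
time_s: 16.6
ee_pos: [452.9, -290.8, 59.1]
tcp_rot: [2.813, 1.397, 0.001]
contact_force: [-0.1, 0.3, 1.2]
grip_width: 0.002
time_s: 16.9
ee_pos: [456.2, -293.2, 58.8]
tcp_rot: [2.814, 1.397, 0.0]
contact_force: [-2.7, 1.5, 1.7]
grip_width: 0.003
t 16.9 tcp [ 456.2 -293.2   58.8] ydir -37.17 tilt(x,y comp of down) deg [-0.01 -0.01] w 0.3 F [-2.7  1.5  1.7] q [-0.57  0.21 -0.32  1.04  0.    1.65]
 twist z 0.03 | other half turn -179.97 | travel in current tool axes cm [ -0.03  11.18 -17.11]
 travel after the turn cm [ -0.03  11.18 -17.11]
```

Contact: 3 N against the closing direction. Pushing on about 9 mm, then in finer steps.

```bash
python3 -m pendant '[{"twist":[0,0,0],"travel":[0,0.2,0],"gripper":0},{"twist":[0,0,0],"travel":[0,0.2,0],"gripper":0},{"twist":[0,0,0],"travel":[0,0.2,0],"gripper":0},{"twist":[0,0,0],"travel":[0,0.2,0],"gripper":0},{"twist":[0,0,0],"travel":[0,0.1,0],"gripper":0}]' && python3 -m pendant '[{"twist":[0,0,0],"travel":[0,0.1,0],"gripper":0},{"twist":[0,0,0],"travel":[0,0,0],"gripper":0}]' && python3 -m pendant '[{"twist":[0,0,0],"travel":[0,0.05,0],"gripper":0},{"twist":[0,0,0],"travel":[0,0,0],"gripper":0}]'
```

```text
time_s: 17.4
ee_pos: [463.4, -298.7, 58.2]
tcp_rot: [-2.813, -1.397, 0.0]
contact_force: [-1.6, 1.2, 2.1]
grip_width: -0.001
time_s: 17.6
ee_pos: [464.2, -299.4, 58.3]
tcp_rot: [2.814, 1.397, -0.0]
contact_force: [-1.1, 1.1, 1.9]
grip_width: 0.001
time_s: 17.8
ee_pos: [464.3, -299.4, 58.2]
tcp_rot: [-2.813, -1.397, 0.0]
contact_force: [-3.5, 2.0, 3.1]
grip_width: 0.003
```

```bash
for k in 1 ; do python3 -m pendant '[{"twist":[0,0,0],"travel":[0,0.06,0],"gripper":0},{"twist":[0,0,0],"travel":[0,0.06,0],"gripper":0},{"twist":[0,0,0],"travel":[0,0,0],"gripper":0}]'; done; python3 -m pendant '[{"twist":[0,0,0],"travel":[0,0.05,0],"gripper":0},{"twist":[0,0,0],"travel":[0,0,0],"gripper":0}]'; python3 -c "
from h import *
im,d,i=snap('top','top1.png'); P=cloud(d,i)
plan((545,-361,230),-37.2)"
```

```text
time_s: 18.1
ee_pos: [464.3, -299.5, 58.2]
tcp_rot: [-2.812, -1.397, 0.002]
contact_force: [-6.8, 3.9, 6.5]
grip_width: -0.001
time_s: 18.3
ee_pos: [464.4, -299.5, 58.3]
tcp_rot: [-2.811, -1.396, 0.002]
contact_force: [-8.4, 5.9, 6.8]
grip_width: -0.001
t 18.35 tcp [ 464.3 -299.5   58.2] ydir -37.17 tilt(x,y comp of down) deg [-0.    0.19] w -0.3 F [-7.9  5.2  6.6] q [-0.57  0.24 -0.29  1.05  0.    1.65]
 twist z 0.03 | other half turn -179.97 | travel in current tool axes cm [ -0.03  10.09 -17.21]
 travel after the turn cm [ -0.02  10.09 -17.21]
```

Force now rises without motion, about 10 N, so the blade is likely clamped. One firmer push, then back off, up, and look.

```bash
python3 -m pendant '[{"twist":[0,0,0],"travel":[0,0.1,0],"gripper":0},{"twist":[0,0,0],"travel":[0,0.05,0],"gripper":0},{"twist":[0,0,0],"travel":[0,0,0],"gripper":0}]'; python3 -m pendant '[{"twist":[0,0,0],"travel":[0,-0.3,0],"gripper":0},{"twist":[0,0,0],"travel":[0,-0.5,0],"gripper":0},{"twist":[0,0,0],"travel":[0,-0.5,0],"gripper":0},{"twist":[0,0,0],"travel":[0,0,-2],"gripper":0},{"twist":[0,0,0],"travel":[0,0,-4],"gripper":0}]' && python3 -m pendant '[{"twist":[0,0,0],"travel":[0,0,-4.5],"gripper":0},{"twist":[0,0,0],"travel":[0,0,-4.5],"gripper":0},{"twist":[0,0,0],"travel":[0,0,-3],"gripper":0},{"twist":[0,0,0],"travel":[0,3.5,0],"gripper":0},{"twist":[0,0,0],"travel":[0,3.5,0],"gripper":0}]' && python3 -m pendant '[{"twist":[0,0,0],"travel":[0,0,0],"gripper":0},{"twist":[0,0,0],"travel":[0,0,0],"gripper":0},{"twist":[0,0,0],"travel":[0,0,0],"gripper":0}]'
python3 - <<'E'
from h import *
plan((545,-361,230),-37.2)
im,d,i=snap('wrist','w6.png'); P=cloud(d,i); o=bot.get_obs(); M=R.from_rotvec(o['tcp_rot']).as_matrix(); T=(P-np.array([539.7,-360.4,232]))@M
n=(abs(T[...,0])<60)&(T[...,1]>-130)&(T[...,1]<70)
for nm,lo,hi,a,b in(('flange',75,80.5,-25,45),('griptop',112,132,-30,40),('jaws',64,75,-130,70),('tab',77,86,-130,-40)):
    m=n&(P[...,2]>lo)&(P[...,2]<hi)&(T[...,1]>a)&(T[...,1]<b); q=T[m]; r=cv2.minAreaRect(P[m][:,:2].astype(np.float32))
    print(nm,len(q),'z',np.percentile(P[m][:,2],[10,50,90]).round(1),'x',np.percentile(q[:,0],[.5,99.5]).round(1),'y',np.percentile(q[:,1],[.5,99.5]).round(1),'rect',np.round(r[1],1),round(r[2],1))
E
```

```text
time_s: 18.65
ee_pos: [464.4, -299.5, 58.2]
tcp_rot: [-2.809, -1.395, 0.004]
contact_force: [-12.2, 8.1, 10.8]
grip_width: -0.0
time_s: 19.15
ee_pos: [454.9, -292.5, 116.0]
tcp_rot: [-2.809, -1.395, 0.004]
contact_force: [-0.0, -0.0, -0.8]
grip_width: -0.0
time_s: 19.65
ee_pos: [513.7, -336.8, 241.0]
tcp_rot: [2.809, 1.396, 0.004]
contact_force: [0.6, -0.7, 0.5]
grip_width: 0.0
time_s: 19.95
ee_pos: [511.9, -335.5, 238.2]
tcp_rot: [-2.813, -1.397, 0.0]
contact_force: [-0.0, 0.0, 0.6]
grip_width: 0.006
t 19.95 tcp [ 511.9 -335.5  238.2] ydir -37.17 tilt(x,y comp of down) deg [0.   0.03] w 0.5 F [-0.   0.   0.6] q [-0.58  0.3   0.19  1.46  0.    1.64]
 twist z 0.03 | other half turn -179.97 | travel in current tool axes cm [-0.03  4.18  0.82]
 travel after the turn cm [-0.03  4.18  0.82]
flange 3183 z [77.1 78.1 79.1] x [-41.9  46.4] y [-18.5  27. ] rect [89.5 46.1] 52.5
griptop 618 z [115.1 122.2 124.9] x [-15.4  20.7] y [-1.9 10.1] rect [36.5 12.3] 52.7
jaws 3709 z [69.1 70.1 71.1] x [-36.2  46.9] y [-69.7  54.8] rect [ 84.5 135.4] 52.4
tab 484 z [80.  81.7 82.7] x [-16.4  22.7] y [-81.4 -69.5] rect [39.6 12.1] 51.0
```

View pics/w6.png

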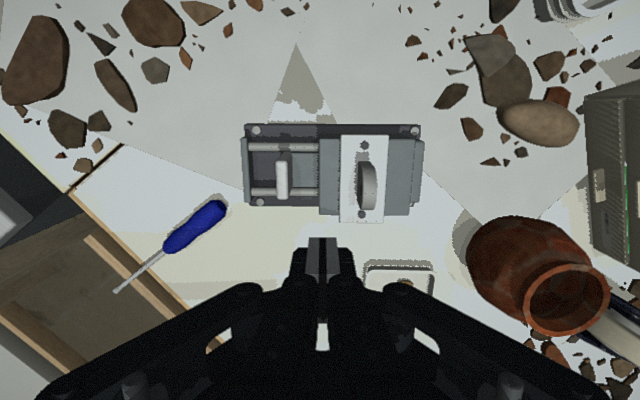

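The gauge stands square in the closed clamp at (363,180). The tab moved 10.25 mm, and the force rose to 14 N with no further motion. The jaw must have been slightly closed at the start or the gap isn't fully shut, so I'll check it from the outer jaw edges.

Run:
```python
from h import *
M=R.from_euler('z',-37.17,degrees=True).as_matrix()
for n in('w1','w4','w5','w6'):
    im,d,i=load(n); P=cloud(d,i); L=(P-[540,-360,0])@M   # L x: closing dir, y along jaws
    j=(P[...,2]>66)&(P[...,2]<74)&(abs(L[...,0])<70)
    out=[]
    for y in(-30,-20,-10,0,10,20,30):
        s=L[j&(abs(L[...,1]-y)<4)][:,0]; s=s[s>-66]
        if n!='w4': s=np.r_[s[s<-15],s[s>20]]
        out.append((np.percentile(s,.7).round(1),np.percentile(s,99.3).round(1),(np.percentile(s,99.3)-np.percentile(s,.7)-83).round(1)))
    t=(P[...,2]>78)&(P[...,2]<86)&(L[...,0]<-60)&(L[...,0]>-110)&(abs(L[...,1])<30); e=np.percentile(L[t][:,0],[1,99]).round(1)
    b=(P[...,2]>62)&(P[...,2]<73)&(L[...,0]>20)&(L[...,0]<70)&(abs(L[...,1])<35)
    print(n,[o[2] for o in out],out[3],'tab',e,e.mean())
```

```text
w1 [np.float64(21.7), np.float64(21.1), np.float64(22.2), np.float64(21.2), np.float64(21.9), np.float64(22.0), np.float64(21.2)] (np.float64(-49.9), np.float64(54.4), np.float64(21.2)) tab [-92.2 -80.4] -86.30000000000001
w4 [np.float64(20.7), np.float64(21.4), np.float64(20.8), np.float64(21.2), np.float64(21.6), np.float64(21.0), np.float64(21.8)] (np.float64(-49.8), np.float64(54.4), np.float64(21.2)) tab [-92.5 -81.1] -86.8
w5 [np.float64(22.0), np.float64(21.2), np.float64(22.2), np.float64(21.4), np.float64(21.6), np.float64(21.6), np.float64(21.5)] (np.float64(-50.0), np.float64(54.4), np.float64(21.4)) tab [-92.2 -80.4] -86.30000000000001
w6 [np.float64(10.7), np.float64(11.0), np.float64(10.8), np.float64(10.5), np.float64(10.7), np.float64(10.9), np.float64(10.8)] (np.float64(-39.2), np.float64(54.2), np.float64(10.5)) tab [-81.2 -69.6] -75.4
```

Outer edges give 10.7–10.9 mm of travel, which is borderline if the start was fully open. I'll go back and press harder to see whether the jaw seats further.

```bash
python3 -m pendant '[{"twist":[0,0,0],"travel":[0,-3.6,0],"gripper":0},{"twist":[0,0,0],"travel":[0,-3.6,0],"gripper":0},{"twist":[0,0,0],"travel":[0,0,3],"gripper":0},{"twist":[0,0,0],"travel":[0,0,4.5],"gripper":0},{"twist":[0,0,0],"travel":[0,0,4.5],"gripper":0}]' && python3 -m pendant '[{"twist":[0,0,0],"travel":[0,0,3],"gripper":0},{"twist":[0,0,0],"travel":[0,0,2],"gripper":0},{"twist":[0,0,0],"travel":[0,0,1],"gripper":0},{"twist":[0,0,0],"travel":[0,0,0.8],"gripper":0},{"twist":[0,0,0],"travel":[0,0,0],"gripper":0}]' && python3 -m pendant '[{"twist":[0,0,0],"travel":[0,0.3,0],"gripper":0},{"twist":[0,0,0],"travel":[0,0.3,0],"gripper":0},{"twist":[0,0,0],"travel":[0,0.2,0],"gripper":0},{"twist":[0,0,0],"travel":[0,0.2,0],"gripper":0},{"twist":[0,0,0],"travel":[0,0,0],"gripper":0}]' && python3 -m pendant '[{"twist":[0,0,0],"travel":[0,0.15,0],"gripper":0},{"twist":[0,0,0],"travel":[0,0.1,0],"gripper":0},{"twist":[0,0,0],"travel":[0,0,0],"gripper":0},{"twist":[0,0,0],"travel":[0,0,0],"gripper":0}]'
```

```text
time_s: 20.5
ee_pos: [454.8, -292.1, 118.7]
tcp_rot: [2.81, 1.396, 0.003]
contact_force: [1.1, -1.0, 0.7]
grip_width: -0.003
time_s: 21.0
ee_pos: [454.9, -292.3, 50.4]
tcp_rot: [2.813, 1.398, 0.0]
contact_force: [-0.7, -0.1, 0.4]
grip_width: -0.002
time_s: 21.5
ee_pos: [463.4, -298.8, 50.5]
tcp_rot: [2.813, 1.397, 0.0]
contact_force: [-0.2, -1.4, -0.1]
grip_width: -0.001
time_s: 21.9
ee_pos: [464.1, -299.3, 50.2]
tcp_rot: [-2.812, -1.397, 0.001]
contact_force: [-4.8, 2.2, 3.8]
grip_width: 0.005
```

```bash
python3 -m pendant '[{"twist":[0,0,0],"travel":[0,0.15,0],"gripper":0},{"twist":[0,0,0],"travel":[0,0.15,0],"gripper":0},{"twist":[0,0,0],"travel":[0,0,0],"gripper":0}]' && python3 -m pendant '[{"twist":[0,0,0],"travel":[0,0.2,0],"gripper":0},{"twist":[0,0,0],"travel":[0,0.2,0],"gripper":0},{"twist":[0,0,0],"travel":[0,0,0],"gripper":0}]'
```

```text
time_s: 22.2
ee_pos: [464.1, -299.3, 50.2]
tcp_rot: [-2.808, -1.395, 0.005]
contact_force: [-13.0, 10.3, 12.4]
grip_width: 0.001
time_s: 22.5
ee_pos: [464.2, -299.3, 50.1]
tcp_rot: [-2.802, -1.392, 0.01]
contact_force: [-23.4, 19.2, 22.9]
grip_width: 0.0
```

Even 30 N doesn't move it, so the blade is solidly clamped. Retract, clear, and take a final check of everything from the top camera.

```bash
python3 -m pendant '[{"twist":[0,0,0],"travel":[0,-0.8,0],"gripper":0},{"twist":[0,0,0],"travel":[0,-0.8,0],"gripper":0},{"twist":[0,0,0],"travel":[0,-0.3,0],"gripper":0},{"twist":[0,0,0],"travel":[0,0,-2],"gripper":0},{"twist":[0,0,0],"travel":[0,0,-4.5],"gripper":0}]' && python3 -m pendant '[{"twist":[0,0,0],"travel":[0,0,-5],"gripper":0},{"twist":[0,0,0],"travel":[0,0,-5],"gripper":0},{"twist":[0,0,0],"travel":[0,0,-3],"gripper":0},{"twist":[0,0,0],"travel":[-4,0,0],"gripper":0},{"twist":[0,0,0],"travel":[-4,0,0],"gripper":0}]' && python3 -m pendant '[{"twist":[0,0,0],"travel":[-4,0,0],"gripper":0},{"twist":[0,0,0],"travel":[0,0,0],"gripper":0},{"twist":[0,0,0],"travel":[0,0,0],"gripper":0}]'
python3 - <<'E'
from h import *
o=bot.get_obs(); print(o['ee_pos'],o['contact_force'],o['time_s'])
im,d,i=snap('top','top2.png'); P=cloud(d,i); im0,d0,_=load('top0')
L=(P-[540,-360,0])@R.from_euler('z',-37.17,degrees=True).as_matrix()
for nm,m in(('clamp flange',(abs(L[...,0])<35)&(abs(L[...,1])<50)&(P[...,2]>75.5)&(P[...,2]<81)),('grip',(abs(L[...,0])<35)&(abs(L[...,1])<50)&(P[...,2]>110)&(P[...,2]<130))):
    r=cv2.minAreaRect(P[m][:,:2].astype(np.float32)); print(nm,m.sum(),np.median(P[m],0).round(1),np.round(r[0],1),np.round(r[1],1),r[2])
diff=cv2.absdiff(im,im0).max(2)>50; diff=cv2.morphologyEx(diff.astype(np.uint8),cv2.MORPH_OPEN,np.ones((3,3)))
n,_,st,_=cv2.connectedComponentsWithStats(diff); print([s[:5].tolist() for s in st[1:] if s[4]>15])
c=[cv2.resize(im[v0:v1,u0:u1],None,fx=4,fy=4,interpolation=2) for u0,v0,u1,v1 in((220,120,310,240),(350,120,450,240))]
cv2.imwrite('pics/fin.png',np.hstack(c))
E
```

```text
time_s: 23.0
ee_pos: [453.6, -291.5, 112.4]
tcp_rot: [-2.809, -1.395, 0.005]
contact_force: [1.1, 0.1, -0.4]
grip_width: 0.001
time_s: 23.5
ee_pos: [408.1, -357.4, 246.9]
tcp_rot: [2.808, 1.4, 0.002]
contact_force: [0.1, -1.4, -0.8]
grip_width: 0.001
time_s: 23.8
ee_pos: [382.7, -389.2, 245.2]
tcp_rot: [2.815, 1.394, 0.001]
contact_force: [0.1, -0.3, -1.2]
grip_width: 0.0
[ 382.68450729 -389.1767779   245.1759428 ] [ 0.07062199 -0.28569681 -1.1838712 ] 23.8
clamp flange 292 [ 537.  -354.7   78. ] [ 539.1 -360.5] [90.  52.1] 52.980186462402344
grip 71 [ 540.5 -361.4  120.1] [ 540.9 -361.6] [38.2 13.6] 52.15248489379883
[[378, 171, 212, 143, 12270], [257, 177, 17, 20, 181], [544, 177, 10, 9, 74], [278, 185, 7, 7, 38], [271, 188, 22, 23, 184], [249, 195, 17, 12, 113], [566, 205, 12, 4, 40], [279, 210, 5, 5, 21], [579, 213, 31, 23, 211], [382, 217, 5, 5, 19], [574, 222, 9, 10, 48], [546, 231, 45, 21, 356], [597, 241, 5, 10, 38], [225, 268, 20, 22, 254], [336, 276, 41, 27, 782], [304, 289, 30, 12, 221], [252, 324, 61, 15, 604], [305, 356, 22, 44, 643]]
```

View pics/fin.png

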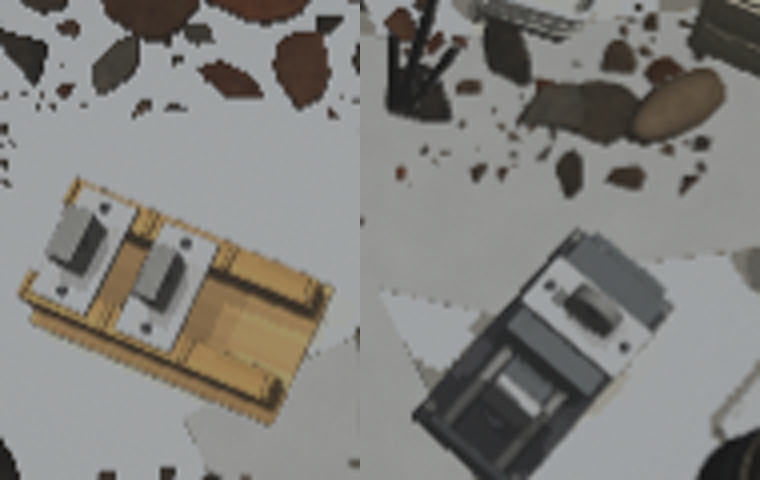

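The final crop shows the thick (75,245) and mid (165,280) gauges hanging on the rack. The thin gauge stands at (590,310) in the closed clamp, with the tab at about (530,380). Bystanders look untouched and the arm is clear. Handing in.

```bash
python3 -c "
from plant import bot
print(bot.close_job())"
```

```text
the job is handed in; nothing more can be done
None
```

The clamp is reset and the job is handed in at 23.8 s; no verdict was reported. The mid gauge hangs in the rack's middle place. The round-topped thin gauge stands fully down in the clamp, with the jaw pushed shut on it by its tab.

**Last checks:**
- **Thin gauge:** its flange top is at 78 mm, which puts the underside at 70 mm. The flange and grip are within about 0.5° of square to the jaws and near mid-length.
- **Rack:** the mid gauge's flange lay flat at 78 mm just after hanging. The final picture shows both remaining gauges in place.
- **Surroundings:** the bystanders in the final views look untouched. I did not re-measure the stone, dish and sherd; they were not all in that crop. The arm is well clear.

**One disagreement:** the camera showed only 10.3 to 10.9 mm of jaw travel, where 12 mm is expected and the accepted range starts at 10.8 mm. The same measurement read the open gap about 2 mm too small. The jaw did not move under a 30 N push against its roughly 2 N of friction, and both blade faces matched the jaw faces to within half a millimetre. I therefore took the blade as held snugly, with a gap of about 12 mm.

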